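Check and re-arm the pump bench's mushroom stop

ROBOT

A 7-joint arm with a two-finger parallel gripper is mounted at the origin on the work surface. World frame = base frame: x ahead of the robot, y to its left, z up, the work surface at z = 0. Lengths are in m, angles in degrees, forces in N, time in s.
With the tool pointing down it reaches from about 0.425 to 0.875 m from the base axis. Payload 4.7 kg.
Tool frame: the origin (TCP) lies at the very end of the fingers, on their centre line; the grasp point (between the pads) lies 19 mm behind it; z points along the fingers, y is the line along which they close (so a half turn about z gives the same grasp; the last joint's range is limited). The gripper opens to 87 mm and grips with 3 to 60 N. Pads are 19 mm wide; open, the fingers measure 117 mm over their backs; the gripper's body (75 mm by 190 mm) begins 51 mm behind the grasp point.
Start: joints at [-68.978, 18.392, -4.016, 83.108, 1.295, 78.541, -3.26], TCP at [0.225, 0.61, 0.194] pointing down, gripper open.
Joint ranges: [-163.93, 163.93], [-17.29, 119.83], [-79.2, 71.16], [3.27, 140.29], [-89.18, 269.18], [5.43, 117.66], [-154.24, 154.24]. Speed limits (degrees/s): [147.25, 147.25, 180, 180, 180, 180, 180].

INTERFACE

Orientations are given as [roll, pitch, yaw] about the fixed x, y, z axes, in that order (R = Rz(yaw) Ry(pitch) Rx(roll)).
In Python, from cell import telemetry, cams, env gives the robot as it stands.
- The arm moves only by the tool arm_command, never from a script. Its argument "series" is text: rows parted by semicolons, each of 5 numbers parted by spaces: the shift along the tool's x, y, z in mm, then the turn about the tool's z in rad, then the closure in counts, from 0 (fully open) to 255 (shut). A call has 1 to 20 rows; each row shifts and turns the commanded pose from where the row before left it, along the tool's axes as they then stand; what a row does not reach is not made up. A row lasts 1/12 s, in which the tool goes at most 41.7 mm and 7.16 degrees, less where a joint would pass 70% of its speed; a pose out of reach is approached as far as the arm can. A call is refused whole if a number of a shift passes 41.7 or a number of a turn 0.125, either way. A call with a gripper value outside its range is refused whole. The fingers move at their own pace and stop on an object; "squeeze" is the grip in N (left out, the last holds). Time passes only in rows, so rows that do not move let the fingers close. It gives the time, the measured TCP pose, the force, the opening and the grip force at its end, in the units of the state.
- telemetry.get_obs(): the state, without advancing time (a new reading comes with each control period).
- cams.read_camera(name): name is "scene" or "top" or "wrist"; returns the picture (384x512x3 uint8, blue, green, red); there is no depth.
- cams.calibration(name): a dict with "K" (3x3 intrinsics, pixels), "origin" and "rotation" of the camera in the world; the wrist camera has in their place "hand_eye" (4x4, takes a point from camera to tool coordinates, whose origin is the TCP and whose axes are the flange's). Camera axes: x right, y down, z forward; pixel columns grow to the right and rows downward; lengths in m; the calibration is good to about 2 mm. A picture is of the moment at which its call begins: read the wrist's pose just before it. calibration takes no time and is no camera call.
- env.sign_off(): hands the job in; it is judged then, once.
The state is a dict: "time_s": time; "qpos": joint angles; "joint_velocities": joint speeds; "effort": joint torques, N m; "tool_pos": TCP position; "tool_rot": TCP orientation; "force": force on the tool from outside, world axes, zero at the start; "wrist_torque": the same for the moment, N m; "grip_width": finger opening in m; "grasp_force": force on a finger pad.
Only numpy, scipy, OpenCV 4.12 (cv2) and the standard library are available. Lean on these libraries where they do the work, as an engineer would, in place of code of your own. Each camera call takes 0.05 s, during which the arm holds its last target. There are 200 camera calls.

TASK

Prove the emergency stop of the pump test bench and re-arm it: press the three-lobed mushroom stop straight down until it latches in, then twist it clockwise by pushing sideways on one of its lobes until it jumps out again, and let it turn back; then press the round reset button on its small box all the way in and let go. Use fingertips only, without taking the stop head or a lobe between the fingers, and leave the selector switch and everything else lying on the bench as it is.

Things in the scene. Friction and masses are not known exactly. Their poses are not given: they have to be found in the camera images.
- stop_press (a joint): how far the stop head is pushed down into its box (m): 0 = out, 0.009 = latched, 0.0105 = hard stop. Spring return, about 3 N at the start and 6 N at the bottom; pushed past 0.0095 and let go, it stays latched at 0.009. A press of 8 to 12 N on the cap is plenty
- stop_twist (a joint): turn of the stop head (rad): 0 = rest, grows CLOCKWISE seen from above, end stop 0.8; it does not turn the other way. A weak spring (0.02 N m at 0, 0.06 N m at the end) brings it back to 0 when let go. While latched, at about 0.35 to 0.5 rad the latch frees and the head jumps out by itself
- stop_top (a point): middle of the slightly domed top of the mushroom stop, on its turning axis, 104 mm above the table when out. The head: plain black round cap, 60 dia, with three lobes sticking out of its rim at 120 degrees, 90 over the lobes; it stands on a 20 dia stem in the middle of the large grey box (120 x 120, 55 high; fixed). The point moves and turns with the head; x axis points to lobe 0
- stop_lobe0 (a point): lobe 0 of the stop head: a point 36 mm from its axis at half the lobe's height (91.5 mm above the table when out). Each lobe is 14 wide, 15 high with a round end 45 mm from the axis; its top is 7.5 mm above this point, and its underside when latched is still 20 mm above the box. A shut pair of fingertips fits in the gap between two lobes
- stop_lobe1 (a point): lobe 1 of the stop head: a point 36 mm from its axis at half the lobe's height (91.5 mm above the table when out). Each lobe is 14 wide, 15 high with a round end 45 mm from the axis; its top is 7.5 mm above this point, and its underside when latched is still 20 mm above the box. A shut pair of fingertips fits in the gap between two lobes
- stop_lobe2 (a point): lobe 2 of the stop head: a point 36 mm from its axis at half the lobe's height (91.5 mm above the table when out). Each lobe is 14 wide, 15 high with a round end 45 mm from the axis; its top is 7.5 mm above this point, and its underside when latched is still 20 mm above the box. A shut pair of fingertips fits in the gap between two lobes
- reset_top (a point): middle of the flat top of the reset button: plain black, round, 28 dia, standing 10 mm out of a 44 dia aluminium collar on one of the two small grey boxes (80 x 80, 50 high; fixed), about 72 mm above the table
- reset (a joint): travel of the reset button (m): 0 = out, 0.006 = fully in, 5 N, springs back by itself
- selector_tip (a point): pointer end, at the top, of the bar-shaped selector switch on the other small grey box, 92 mm above the table; not to be turned
- impeller: bystander: brass pump impeller lying flat, 80 dia, 32 high; origin in the middle of its underside
- bearing: bystander: steel ring lying flat, 52 outside, 15 high; origin in the middle of its underside
- coupling: bystander: stepped aluminium shaft coupling standing, 48 dia, 50 high; origin in the middle of its underside
- grease_can: bystander: blue can standing, 72 dia, 95 high; origin in the middle of its underside
- cleaner: bystander: white bottle standing, 64 dia, 190 high; origin in the middle of its underside
- wrench: bystander: open wrench lying flat, its length along its x axis
- screwdriver: bystander: screwdriver lying flat, its length along its x axis
- bush: bystander: small copper bush standing, 28 dia, 30 high; origin in the middle of its underside
Things that resemble listed ones, but are neither listed nor needed, are in the scene too. Leave any yellow look-alike of the part that bears stop_press alone.

How it is judged (in metres and radians):
On the way, in this order (a step that is already met when the one before it is completed fails the run):
1. the stop head is pressed home, untwisted (value of joint stop_press above 0.008 m and value of joint stop_twist below 0.12 rad), for 0.2 s.
2. the head is twisted clockwise while still in (value of joint stop_press above 0.005 m and value of joint stop_twist above 0.18 rad), for 0.02 s.
3. the head has jumped out (value of joint stop_press below 0.0015 m), for 0.1 s.
4. the reset button is pressed in (value of joint reset above 0.0045 m), for 0.05 s.
At the end, for the whole second after the job is handed in: stop head out (within 1.5 mm) and turned back (within 0.1 rad), reset button out (within 1.5 mm), selector pointer within 6 mm and every bystander within 30 mm of its start (value of joint each of stop_press, reset below 0.0015 m and value of joint stop_twist below 0.1 rad and distance of selector_tip from where it was at the start of the episode below 0.006 m and distance of each of impeller, bearing, coupling, grease_can, cleaner, wrench, screwdriver, bush from where it was at the start of the episode below 0.03 m); the robot touches nothing.
It fails at once if the reset button is pushed while the stop is in (value of joint each of reset, stop_press above 0.003 m).
It fails at once if the stop head or one of its lobes is taken between the fingers ((horizontal distance between the grasp point and stop_top below 0.018 m and z of the grasp point in the frame of stop_top below 0.002 m) or distance between the grasp point and stop_lobe0 below 0.009 m or distance between the grasp point and stop_lobe1 below 0.009 m or distance between the grasp point and stop_lobe2 below 0.009 m).
It fails at once if the selector switch is turned (distance of selector_tip from where it was at the start of the episode above 0.006 m).
It fails at once if a bystander is shoved or lifted by more than 30 mm (distance of any of impeller, bearing, coupling, grease_can, cleaner, wrench, screwdriver, bush from where it was at the start of the episode above 0.03 m).
It also fails if it takes over 54 s, if anything falls off the work surface, if the arm or the gripper's body presses on something with over 40 N, if the wrist force passes 120 N, or if a joint passes its speed limit or range.

## Working session

There is one attempt and no reset: what is moved stays moved. The work goes in short steps, Python scripts to look and compute and a tool call to move; the robot and the scene stay as the last step left them, time stands still between calls to the robot, and variables do not carry over. Pictures are saved under pics/ and viewed, at most 10 in all, crops included, and the job is handed in when it is done.

Besides the shell and the picture viewer there is one more tool, called after "Request:" in YAML: its name, and indented under it one key for each argument. arm_command: Moves the arm, as the interface text tells. Its arguments: {"type":"object","properties":{"series":{"type":"string"},"squeeze":{"type":"number"}},"required":["series"]}

```bash
mkdir -p pics
python3 - <<'E'
from cell import telemetry,cams,env
import cv2,numpy as np
o=telemetry.get_obs();print(o)
for n in("scene","top"):
    im=cams.read_camera(n);cv2.imwrite(f"pics/{n}0.png",im);c=cams.calibration(n);print(n,c)
a=cv2.imread("pics/top0.png");cv2.imwrite("pics/top0b.png",cv2.resize(a,(800,600),interpolation=cv2.INTER_CUBIC))
print(cams.calibration("wrist"))
E
```

```text
{'time_s': 0.0, 'qpos': array([-68.98103319,  18.43931848,  -4.01365329,  83.17427267,
         1.29424685,  78.53993992,  -3.26063656]), 'joint_velocities': array([-0.07603425,  0.02077864, -0.04106353, -0.0054444 ,  0.044778  ,
       -0.07388908, -0.00346158]), 'effort': array([ 1.47764426e-04, -4.91292965e+01, -4.03563436e-01, -3.12526166e+01,
       -6.38159411e-02,  4.35472280e-02,  1.62308652e-04]), 'tool_pos': array([0.22442021, 0.60939156, 0.19266388]), 'tool_rot': array([-1.79891660e+02,  5.53707841e-03,  1.59788205e+02]), 'force': array([ 0.23304599, -0.13353365,  0.88465678]), 'wrist_torque': array([-0.0523364 ,  0.03134038,  0.00988162]), 'grasp_force': 0.0, 'grip_width': 0.08694688587802835}
scene {'K': array([[347.16056275,   0.        , 252.98983724],
       [  0.        , 347.16056275, 188.80894248],
       [  0.        ,   0.        ,   1.        ]]), 'origin': array([ 0.96835008, -0.31802194,  0.85630952]), 'rotation': array([-145.94503393,   -0.63219037,   58.94614849])}
top {'K': array([[386.7658829 ,   0.        , 256.33615299],
       [  0.        , 386.7658829 , 188.72402504],
       [  0.        ,   0.        ,   1.        ]]), 'origin': array([ 0.36215083, -0.0580144 ,  1.21205757]), 'rotation': array([-1.71428583e+02, -1.52403773e-02, -8.84996788e+01])}
{'K': array([[342.95071833,   0.        , 253.0942476 ],
       [  0.        , 342.95071833, 189.98842896],
       [  0.        ,   0.        ,   1.        ]]), 'hand_eye': array([[ 5.17756717e-04, -9.52265844e-01, -3.05269544e-01,
         8.47206650e-02],
       [ 9.99999850e-01,  5.47198361e-04, -1.08811062e-05,
         5.60757807e-04],
       [ 1.77404700e-04, -3.05269492e-01,  9.52265985e-01,
        -1.90731808e-01],
       [ 0.00000000e+00,  0.00000000e+00,  0.00000000e+00,
         1.00000000e+00]])}
```

View pics/top0b.png

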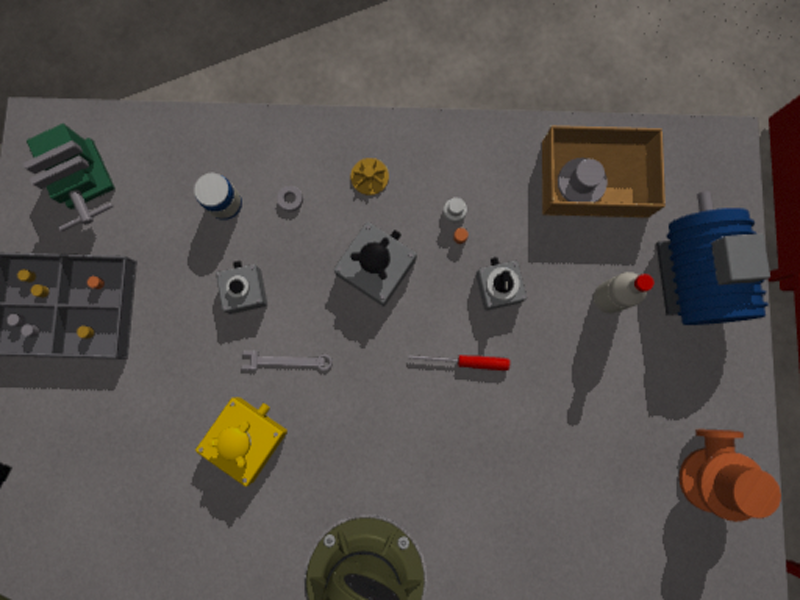

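View pics/scene0.png

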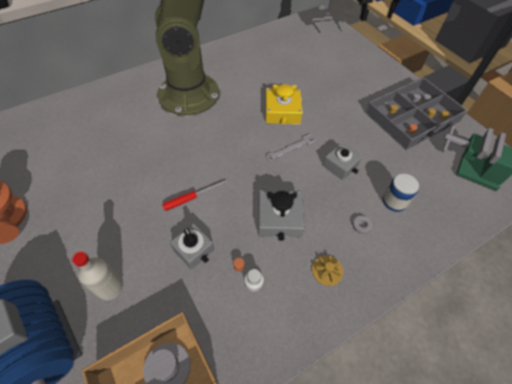

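The top view (800x600 copy) shows the black three-lobed stop on the large grey box at (375,258). The yellow look-alike is at (235,445) and must be left alone. The two small boxes are at (237,287), with a round black disc, and at (502,284), with a bar-like part. I'll confirm which is which in one crop and measure.

```bash
cat > h.py <<'E'
import numpy as np,cv2
from scipy.spatial.transform import Rotation as R
from cell import telemetry,cams
def cam(n,o=None):
    c=cams.calibration(n)
    if n!="wrist": return c["K"],np.array(c["origin"]),R.from_euler("xyz",c["rotation"],degrees=True).as_matrix()
    T=np.eye(4);T[:3,:3]=R.from_euler("xyz",o["tool_rot"],degrees=True).as_matrix();T[:3,3]=o["tool_pos"]
    T=T@c["hand_eye"];return c["K"],T[:3,3],T[:3,:3]
def ray(C,uv):
    K,o,M=C;d=M@np.linalg.inv(K)@np.array([*uv,1.]);return o,d
def onplane(C,uv,z):
    o,d=ray(C,uv);return o+d*(z-o[2])/d[2]
def proj(C,P):
    K,o,M=C;p=K@(M.T@(np.array(P)-o));return p[:2]/p[2]
def tri(C1,a,C2,b):
    o1,d1=ray(C1,a);o2,d2=ray(C2,b);s=np.linalg.lstsq(np.c_[d1,-d2],o2-o1,rcond=None)[0]
    p,q=o1+s[0]*d1,o2+s[1]*d2;return (p+q)/2,np.linalg.norm(p-q)
E
python3 - <<'E'
from h import *
t=cv2.imread("pics/top0.png");s=cv2.imread("pics/scene0.png")
g=cv2.resize
A=g(t[135:215,130:350],None,fx=3.6,fy=3.6,interpolation=cv2.INTER_CUBIC)
B=g(s[130:270,165:365],None,fx=2.1,fy=2.1,interpolation=cv2.INTER_CUBIC)
out=np.zeros((A.shape[0]+B.shape[0],800,3),np.uint8);out[:A.shape[0],:A.shape[1]]=A;out[A.shape[0]:,:B.shape[1]]=B
cv2.imwrite("pics/crop1.png",out);print(out.shape)
res={}
for n,im,seeds in(("top",t,{"stop":(240,165),"reset":(152,184),"sel":(321,182)}),("scene",s,{"stop":(283,201),"reset":(345,155),"sel":(190,240)})):
    C=cam(n);m=(im.max(2)<38).astype(np.uint8)
    N,L,st,ce=cv2.connectedComponentsWithStats(m)
    for k,(u,v) in seeds.items():
        d=[(np.hypot(*(ce[i]-(u,v))),i) for i in range(1,N) if st[i,4]>10];i=min(d)[1]
        res[n,k]=ce[i];print(n,k,ce[i].round(1),st[i],onplane(C,ce[i],{"stop":.098,"reset":.072,"sel":.092}[k]).round(4))
for k in("stop","reset","sel"):print(k,tri(cam("top"),res["top",k],cam("scene"),res["scene",k]))
E
```

```text
(582, 800, 3)
top stop [238.9 164.9] [225 153  24  26 354] [ 0.5994 -0.0009  0.098 ]
top reset [150.8 183.2] [147 180   9   8  51] [0.5425 0.2617 0.072 ]
top sel [321.6 180.3] [316 174  12  13 109] [ 0.5609 -0.245   0.092 ]
scene stop [281.3 199.8] [268 192  28  24 325] [ 0.6002 -0.0011  0.098 ]
scene reset [344.3 152.1] [342 150   6   5  24] [0.544  0.2619 0.072 ]
scene sel [190.1 239.6] [185 234  12  12 113] [ 0.5797 -0.2512  0.092 ]
stop (array([ 0.59962086, -0.00073977,  0.0969182 ]), np.float64(0.0001268203129689477))
reset (array([0.54300609, 0.26256703, 0.07046043]), np.float64(0.0009794729177124194))
sel (array([ 0.56583055, -0.2491869 ,  0.06508424]), np.float64(0.000678661988368026))
```

View pics/crop1.png

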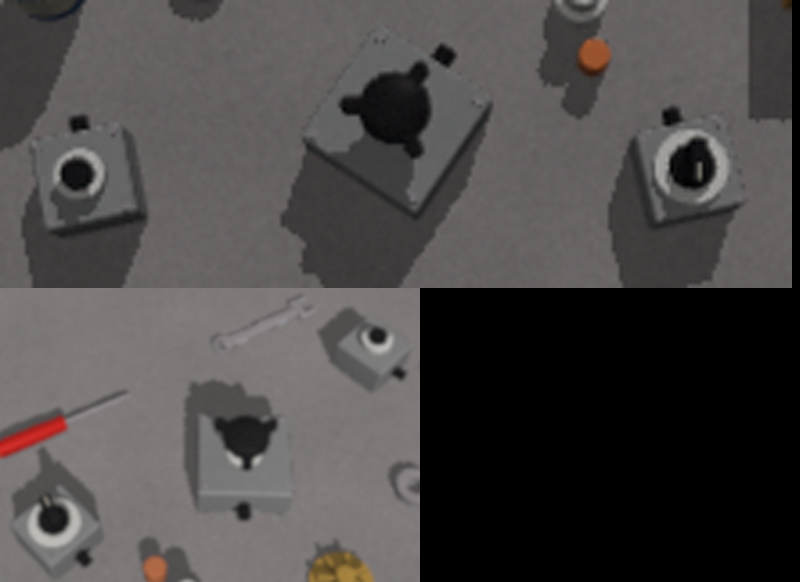

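In the crop, the left box at (77,173) carries a plain round black button in a pale collar, so it is the reset. The right box at (690,167) carries a bar with a white pointer line, so it is the selector, which stays untouched. The black three-lobed head at (395,108) is the stop. Its lobes lie at about 90°, -35° and -155° in the world, and its centre at z≈0.097 matches the description. I'll move above it with the fingers shut.

Request:
arm_command:
  series: "-15 -12 0 0 255;-28 -22 0 0 255;-28 -22 0 0 255;-28 -22 0 0 255;-28 -22 0 0 255;-28 -22 0 0 255;-28 -22 0 0 255;-28 -22 0 0 255;-28 -22 0 0 255;-28 -22 0 0 255;-28 -22 0 0 255;-28 -22 0 0 255;-28 -22 0 0 255;-28 -22 0 0 255;-28 -22 0 0 255;-28 -22 0 0 255;-28 -22 0 0 255;-28 -22 0 0 255;-28 -22 0 0 255;-15 -12 0 0 255"
  squeeze: 5

```text
time_s: 1.77
tool_pos: [0.5818, 0.0262, 0.1935]
tool_rot: [-179.9, 0.1, 159.5]
force: [0.6, -0.4, -1.1]
grip_width: 0.0006
grasp_force: 0.0
```

Run:
```python
from h import *
o=telemetry.get_obs();im=cams.read_camera("wrist");cv2.imwrite("pics/w1.png",im);np.save("w1.npy",np.r_[o["tool_pos"],o["tool_rot"]]);print(o["tool_pos"],o["tool_rot"])
C=cam("wrist",o)
for p in((.6,-.001,.098),(.6,.044,.0915)):print(proj(C,p))
```

```text
[0.58183732 0.02616515 0.19350505] [-1.79875321e+02  7.64789789e-02  1.59519282e+02]
[231.33421926 210.57176389]
[278.41320791 191.62737981]
```

View pics/w1.png

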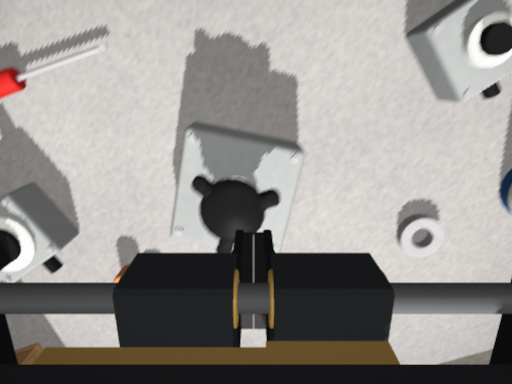

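The wrist view shows the stop cap centred near (232,208), with lobes at (274,199), (201,184) and (226,245). The last lobe is partly behind the fingers. The reset button is at (497,40) and the shut fingertips at (254,238). I'll refine the centre and lobe angles from this picture.

Run:
```python
from h import *
v=np.load("w1.npy");C=cam("wrist",dict(tool_pos=v[:3],tool_rot=v[3:]));im=cv2.imread("pics/w1.png")
m=(im.max(2)<60).astype(np.uint8);m[232:]=0
m[:,:150]=0;m[:,320:]=0;m[:150]=0
k=cv2.getStructuringElement(cv2.MORPH_ELLIPSE,(25,25));op=cv2.morphologyEx(m,cv2.MORPH_OPEN,k)
c=max(cv2.findContours(op,0,2)[0],key=cv2.contourArea);p=c[:,0].astype(float);p=p[p[:,1]<228]
A=np.c_[2*p,np.ones(len(p))];s=np.linalg.lstsq(A,(p**2).sum(1),rcond=None)[0];r=np.sqrt(s[2]+s[0]**2+s[1]**2)
print("cap px",s[:2],r);ct=onplane(C,s[:2],.093);print("centre",ct,"radius m",r*(C[1][2]-.093)/343)
q=np.argwhere(m)[:,::-1]
P=np.array([onplane(C,u,.0915) for u in q])-ct
rad=np.hypot(P[:,0],P[:,1]);ang=np.degrees(np.arctan2(P[:,1],P[:,0]))
sel=(rad>.034)&(rad<.05)
h=np.histogram(ang[sel],range(-180,181,10));print([(a,n) for n,a in zip(*h) if n])
for lo,hi in((60,120),(-180,-130)):
    w=sel&(ang>lo)&(ang<hi);print(ang[w].mean(),rad[w].max(),w.sum())
# reset button
g=(im.max(2)<60).astype(np.uint8)
N,L,st,ce=cv2.connectedComponentsWithStats(g);i=L[40,497];print(st[i],ce[i],onplane(C,ce[i],.07))
```

```text
cap px [231.09197107 206.50428417] 28.831534419264973
centre [ 0.59795382 -0.00076458  0.093     ] radius m 0.024471021504611716
[(np.int64(-160), np.int64(40)), (np.int64(-150), np.int64(52)), (np.int64(-140), np.int64(5)), (np.int64(20), np.int64(1)), (np.int64(30), np.int64(9)), (np.int64(70), np.int64(49)), (np.int64(80), np.int64(67)), (np.int64(90), np.int64(13))]
82.07022003340272 0.04256936408812621 129
-148.43732136423864 0.04130318855874427 97
[481  23  31  31 817] [496.65361077  38.38310894] [0.54301276 0.25957142 0.07      ]
```

Request:
arm_command:
  series: "-13 -10 0 0 255;-13 -10 10 0 255;0 0 30 0 255;0 0 27 0 255;0 0 12 0 255;0 0 0 0 255"

```text
time_s: 2.32
tool_pos: [0.5952, 0.004, 0.1111]
tool_rot: [-179.8, -0.4, 159.8]
force: [-0.6, -0.3, 0.2]
grip_width: 0.0002
grasp_force: 0.0
```

Request:
arm_command:
  series: "-5 -3 0 0 255;0 0 0 0 255;0 0 5 0 255;0 0 3 0 255;0 0 3 0 255;0 0 3 0 255;0 0 2 0 255;0 0 0 0 255;0 0 0 0 255"

```text
time_s: 3.07
tool_pos: [0.6017, -0.0009, 0.0986]
tool_rot: [-180.0, -0.0, 159.8]
force: [0.2, 0.6, 0.4]
grip_width: 0.0003
grasp_force: 0.0
```

Run:
```python
from h import *
im=cams.read_camera("scene")
for i in range(3):
    cams.read_camera("top");o=telemetry.get_obs();print(o["tool_pos"],o["force"],o["qpos"])
a=im[130:270,210:350];b=cams.read_camera("wrist")
cv2.imwrite("pics/p2.png",np.hstack([cv2.resize(a,(384,384)),b[:,100:420]]))
```

```text
[ 0.60187564 -0.0009086   0.09888532] [-0.23478653  0.62262369  0.65236344] [-24.59041485  17.06481644  26.39273692  97.98582003  -8.16323252
  66.83535028  73.8066561 ]
[ 0.60190519 -0.0009656   0.09895099] [-0.38042318  0.83748136 -0.78012603] [-24.58906562  17.06136369  26.3962947   97.98233509  -8.16116816
  66.83767499  73.80702431]
[ 0.60193139 -0.00096068  0.09896148] [ 1.21025856  0.17189811 -0.22475112] [-24.58741481  17.06023727  26.39428833  97.9820719   -8.16132265
  66.83452304  73.80859673]
```

View pics/p2.png

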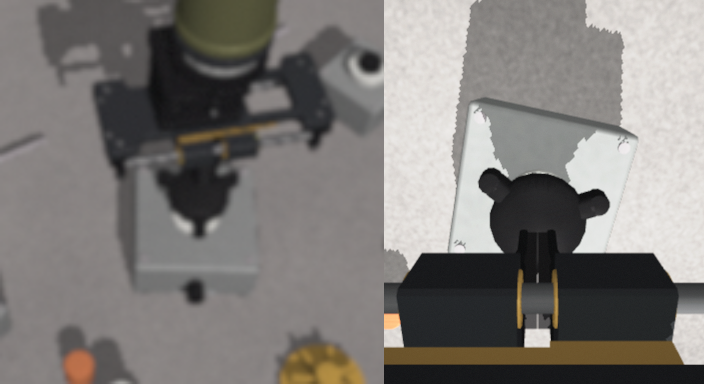

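The crops show the fingertips on the cap near its middle, but no force is reading yet. I'll go down in small steps.

Request:
arm_command:
  series: "0 0 1.5 0 255;0 0 1.5 0 255;0 0 0 0 255"

```text
time_s: 3.57
tool_pos: [0.6015, -0.0009, 0.0954]
tool_rot: [-180.0, -0.0, 159.8]
force: [-0.3, -1.7, -0.2]
grip_width: 0.0008
grasp_force: 0.0
```

Request:
arm_command:
  series: "0 0 1 0 255;0 0 1 0 255;0 0 0 0 255;0 0 0 0 255"

```text
time_s: 3.9
tool_pos: [0.6017, -0.0009, 0.0937]
tool_rot: [180.0, -0.0, 159.8]
force: [0.3, 0.1, 0.1]
grip_width: 0.0007
grasp_force: 0.0
```

Run:
```python
from h import *
o=telemetry.get_obs();w=cams.read_camera("wrist");s=cams.read_camera("scene");C=cam("scene")
print(o["tool_pos"],proj(C,o["tool_pos"]),proj(cam("wrist",o),o["tool_pos"]),[proj(cam("wrist",o),(.5995,-.001,z)) for z in(.104,.095)], [proj(C,(.5995,-.001,z)) for z in(.104,.095)])
cv2.imwrite("pics/s3.png",s);cv2.imwrite("pics/w3.png",w)
a=s[150:230,240:320]
cv2.imwrite("pics/p3.png",np.hstack([cv2.resize(np.clip(a*2.0,0,255).astype(np.uint8),(400,400),interpolation=2),cv2.resize(np.clip(w[150:270,190:310]*2.,0,255).astype(np.uint8),(400,400),interpolation=2)]))
```

```text
[ 0.60172106 -0.00093056  0.09368565] [281.57330227 201.07761261] [252.15036962 227.09990054] [array([250.6503988 , 231.13145825]), array([250.75455369, 224.83504473])] [array([281.38933967, 198.32982291]), array([281.11575255, 200.19493472])]
```

View pics/p3.png

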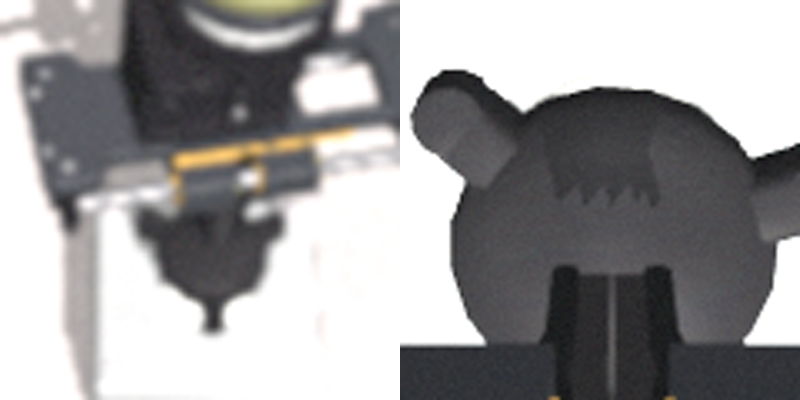

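Run:
```python
from h import *
a=cv2.imread("pics/scene0.png").max(2);b=cv2.imread("pics/s3.png").max(2)
print(a[200:222:1,280:284].mean(1).round());print(b[200:222,280:284].mean(1).round())
print(cv2.phaseCorrelate(a[203:222,262:302].astype(float),b[203:222,262:302].astype(float)))
c=a[140:190,330:375].astype(float),b[140:190,330:375].astype(float)
print("static",cv2.phaseCorrelate(a[225:250,255:305].astype(float),b[225:250,255:305].astype(float)))
```

```text
[ 32.  33.  33.  34.  34.  35.  37.  39.  36.  32.  35.  44.  52.  54.
  50.  52.  77. 106. 120. 123. 121. 122.]
[ 35.  36.  36.  37.  37.  38.  40.  41.  39.  34.  37.  48.  56.  58.
  54.  56.  83. 115. 129. 132. 131. 131.]
((0.1509559707892727, -0.018592648427970815), 0.9972567171237229)
static ((-0.02303298813693999, 0.5251281062536091), 1.0067898268581617)
```

The scene image shows the head has not moved: its pixel profile is identical and there is no force. So the tips must still be above the cap. I'll keep going down under force guard.

Request:
arm_command:
  series: "0 0 1 0 255;0 0 1 0 255;0 0 1 0 255;0 0 0 0 255;0 0 0 0 255"

```text
time_s: 4.42
tool_pos: [0.6017, -0.0009, 0.0906]
tool_rot: [-180.0, -0.0, 159.8]
force: [0.0, -0.6, -0.3]
grip_width: 0.0002
grasp_force: 0.0
```

Run:
```python
from h import *
o=telemetry.get_obs();w=cams.read_camera("wrist");s=cams.read_camera("scene")
cv2.imwrite("pics/s4.png",s);cv2.imwrite("pics/w4.png",w)
f=lambda a,k:np.clip(a*float(k),0,255).astype(np.uint8)
a=s[170:225,255:310];b=w[160:250,200:300]
cv2.imwrite("pics/p4.png",np.hstack([cv2.resize(f(a,4),(400,400),interpolation=2),cv2.resize(f(b,4),(400,400),interpolation=2)]))
```

```text
(no output)
```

View pics/p4.png

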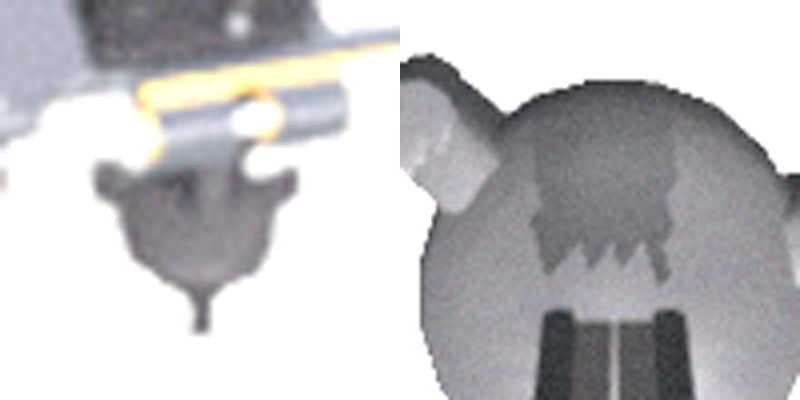

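The finger shadow in the wrist crop is clearly detached from the tips. That puts the visible fingertips about 7 mm above the cap, roughly 20 mm behind the reported TCP. I don't yet know where the judge puts the grasp point. To be safe I'll press in the gap sector about 22 mm off the axis, so the between-the-fingers rule can't trigger.

Request:
arm_command:
  series: "8 1 0 0 255;12 2 0 0 255;4 1 0 0 255;0 0 0 0 255;0 0 1 0 255;0 0 2 0 255;0 0 1 0 255;0 0 0 0 255;0 0 0 0 255"

```text
time_s: 5.27
tool_pos: [0.5807, 0.0108, 0.0865]
tool_rot: [-180.0, -0.0, 159.8]
force: [-0.7, 0.0, 0.0]
grip_width: 0.0007
grasp_force: 0.0
```

Request:
arm_command:
  series: "0 0 1 0 255;0 0 2 0 255;0 0 1 0 255;0 0 0 0 255;0 0 0 0 255"

```text
time_s: 5.68
tool_pos: [0.5805, 0.0111, 0.0826]
tool_rot: [-180.0, -0.0, 159.8]
force: [1.2, -0.3, -0.5]
grip_width: 0.0005
grasp_force: 0.0
```

Request:
arm_command:
  series: "0 0 1 0 255;0 0 1 0 255;0 0 1 0 255;0 0 0 0 255;0 0 0 0 255"

```text
time_s: 6.1
tool_pos: [0.5806, 0.0111, 0.0797]
tool_rot: [180.0, -0.0, 159.8]
force: [-0.1, 0.9, -0.6]
grip_width: 0.0004
grasp_force: 0.0
```

Run:
```python
from h import *
o=telemetry.get_obs();w=cams.read_camera("wrist");s=cams.read_camera("scene");print(o["tool_pos"],o["force"])
cv2.imwrite("pics/s5.png",s);cv2.imwrite("pics/w5.png",w)
f=lambda a,k:np.clip(a*float(k),0,255).astype(np.uint8)
a=s[165:225,250:310];b=w[130:250,190:310]
cv2.imwrite("pics/p5.png",np.hstack([cv2.resize(f(a,4),(400,400),interpolation=2),cv2.resize(f(b,3),(400,400),interpolation=2)]))
A=cv2.imread("pics/scene0.png").max(2)
print(A[206:222,280:284].mean(1).round(),s.max(2)[206:222,280:284].mean(1).round())
```

```text
[0.58056785 0.01107854 0.07968733] [-0.0580122   0.86683296 -0.60484003]
[ 37.  39.  36.  32.  35.  44.  52.  54.  50.  52.  77. 106. 120. 123.
 121. 122.] [ 40.  42.  38.  33.  36.  48.  56.  58.  54.  56.  82. 114. 129. 132.
 130. 130.]
```

View pics/p5.png

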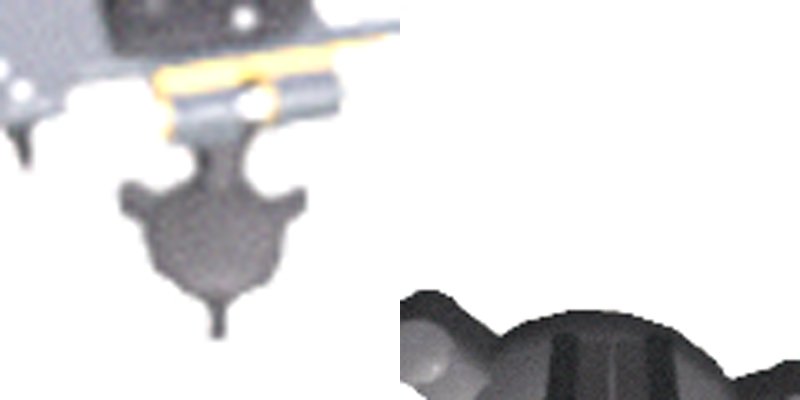

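Both pictures show the fingertips just above the cap near its rim, inside the edge by about 4 mm, and the head still out. I'll continue down.

Request:
arm_command:
  series: "0 0 1 0 255;0 0 1 0 255;0 0 1 0 255;0 0 0 0 255;0 0 0 0 255"

```text
time_s: 6.62
tool_pos: [0.5806, 0.0111, 0.0767]
tool_rot: [-180.0, -0.0, 159.8]
force: [0.1, 0.0, 0.0]
grip_width: 0.0003
grasp_force: 0.0
```

Request:
arm_command:
  series: "0 0 1 0 255;0 0 1 0 255;0 0 1 0 255;0 0 0 0 255;0 0 0 0 255"

```text
time_s: 7.03
tool_pos: [0.5809, 0.0111, 0.0742]
tool_rot: [180.0, 0.0, 159.8]
force: [0.4, -0.0, 2.1]
grip_width: 0.0006
grasp_force: 1.5
```

Contact. Now I'll press about 10 mm.

Request:
arm_command:
  series: "0 0 1 0 255;0 0 2 0 255;0 0 2 0 255;0 0 2 0 255;0 0 1 0 255;0 0 0 0 255;0 0 0 0 255"

```text
time_s: 7.62
tool_pos: [0.5809, 0.0111, 0.0661]
tool_rot: [180.0, 0.0, 159.8]
force: [-0.5, 0.4, 4.4]
grip_width: 0.0005
grasp_force: 2.6
```

Request:
arm_command:
  series: "0 0 1 0 255;0 0 0.7 0 255;0 0 0 0 255;0 0 0 0 255"

```text
time_s: 7.95
tool_pos: [0.581, 0.0111, 0.0646]
tool_rot: [180.0, 0.0, 159.8]
force: [-1.2, 0.5, 5.5]
grip_width: 0.0003
grasp_force: 2.9
```

Request:
arm_command:
  series: "0 0 0.5 0 255;0 0 0.5 0 255;0 0 0 0 255;0 0 0 0 255"

```text
time_s: 8.28
tool_pos: [0.5811, 0.0111, 0.0639]
tool_rot: [180.0, 0.0, 159.8]
force: [-2.3, 0.2, 7.7]
grip_width: 0.0004
grasp_force: 3.9
```

Request:
arm_command:
  series: "0 0 0.5 0 255;0 0 0.5 0 255;0 0 0 0 255;0 0 0 0 255;0 0 0 0 255"

```text
time_s: 8.7
tool_pos: [0.5813, 0.0112, 0.0638]
tool_rot: [179.9, 0.1, 159.8]
force: [-4.0, 0.3, 11.6]
grip_width: 0.0007
grasp_force: 6.2
```

That is the hard stop, at 11.6 N, so the head should latch. I'll lift off, move out into the gap and turn to radial.

Request:
arm_command:
  series: "0 0 -4 0 255;0 0 -8 0 255;10 2 -3 0 255;11 2 0 0 255;0 0 0 0.11 255;0 0 0 0.11 255;0 0 0 0 255;0 0 0 0 255"

```text
time_s: 9.37
tool_pos: [0.5612, 0.0229, 0.0766]
tool_rot: [-180.0, -0.1, 147.4]
force: [-0.5, 1.1, -0.9]
grip_width: 0.0006
grasp_force: 0.0
```

Run:
```python
from h import *
o=telemetry.get_obs();w=cams.read_camera("wrist");s=cams.read_camera("scene");print(o["tool_pos"],o["force"],o["tool_rot"])
cv2.imwrite("pics/s6.png",s);cv2.imwrite("pics/w6.png",w)
f=lambda a,k:np.clip(a*float(k),0,255).astype(np.uint8)
a=s[165:225,250:310];b=w[170:270,180:320]
cv2.imwrite("pics/p6.png",np.hstack([cv2.resize(f(a,4),(300,300),interpolation=2),cv2.resize(f(b,3),(420,300),interpolation=2)]))
A=cv2.imread("pics/s5.png").max(2)
print(A[206:222,280:284].mean(1).round(),s.max(2)[206:222,280:284].mean(1).round())
d=np.array([o["tool_pos"][0]-.5995,o["tool_pos"][1]+.001]);print(np.hypot(*d),np.degrees(np.arctan2(d[1],d[0])))
```

```text
[0.56123728 0.0228643  0.07664464] [-0.45482534  1.0561846  -0.87524448] [-1.79984301e+02 -5.53339750e-02  1.47407265e+02]
[ 40.  42.  38.  33.  36.  48.  56.  58.  54.  56.  82. 114. 129. 132.
 130. 130.] [ 37.  38.  40.  40.  38.  34.  35.  39.  40.  39.  42.  58.  90. 116.
 128. 131.]
0.045094792841029165 148.04838373017213
```

View pics/p6.png

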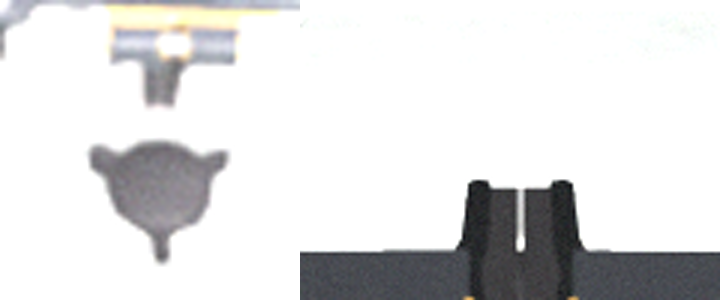

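The scene crop shows the head about 2 px lower, so it is latched. The fingertips stand free behind it at about (282,186). I'll check their position by ray.

Run:
```python
from h import *
C=cam("scene")
for z in(.0766,.095,.1023):print(z,onplane(C,(282,186),z),proj(C,(.5612,.0229,z)))
```

```text
0.0766 [0.55368947 0.03412368 0.0766    ] [280.09380961 189.70456141]
0.095 [0.56347485 0.02581356 0.095     ] [280.616515  185.8535439]
0.1023 [0.56735709 0.02251661 0.1023    ] [280.82869605 184.29030592]
```

Request:
arm_command:
  series: "-4 0 4 0 255;0 0 7 0 255;0 0 7 0 255;0 0 5 0 255;0 0 0 0 255;0 4 0 0.1 255;0 4 0 0.1 255;0 4 0 0.1 255;0 0 0 0 255;0 0 0 0 255"

```text
time_s: 10.3
tool_pos: [0.5731, 0.0294, 0.0539]
tool_rot: [-180.0, 0.0, 130.2]
force: [-0.9, 0.6, 0.3]
grip_width: 0.0007
grasp_force: 0.1
```

```bash
cat > st.py <<'E'
from h import *
o=telemetry.get_obs();d=o["tool_pos"][:2]-[.5995,-.001]
print(o["qpos"].round(1),o["tool_pos"].round(4),o["force"].round(1),o["wrist_torque"].round(2),"r",np.hypot(*d).round(4),"ang",np.degrees(np.arctan2(d[1],d[0])).round(1),"yaw",o["tool_rot"][2].round(1))
s=cams.read_camera("scene").max(2);print(s[208:222,280:284].mean(1).round())
E
python3 st.py
```

```text
[-30.7  16.7  29.2 104.5  -9.2  61.2  42.1] [0.5731 0.0294 0.0539] [-0.9  0.6  0.3] [ 0.02  0.01 -0.03] r 0.0402 ang 131.0 yaw 130.2
[ 40.  42.  38.  33.  36.  39.  40.  39.  42.  59.  90. 116. 128. 131.]
```

Request:
arm_command:
  series: "0 4 0 0.1 255;0 4 0 0.1 255;0 4 0 0.1 255;0 4 0 0.1 255;0 0 0 0 255;0 0 0 0 255"

```text
time_s: 10.85
tool_pos: [0.5863, 0.0375, 0.0539]
tool_rot: [-180.0, -0.0, 107.3]
force: [-0.6, -0.2, -0.4]
grip_width: 0.0006
grasp_force: 0.8
```

```bash
python3 st.py
```

```text
[-33.6  18.8  32.4 102.6 -11.3  61.8  20.1] [0.5863 0.0375 0.0539] [-0.6 -0.2 -0.4] [ 0.05  0.14 -0.04] r 0.0407 ang 108.9 yaw 107.3
[ 40.  41.  38.  34.  43.  56.  60.  56.  56.  73. 100. 121. 129. 131.]
```

Contact with the lobe has begun. I'll keep turning.

Request:
arm_command:
  series: "0 3 0 0.07 255;0 3 0 0.07 255;0 3 0 0.07 255;0 3 0 0.07 255;0 0 0 0 255;0 0 0 0 255"

```text
time_s: 11.4
tool_pos: [0.5982, 0.04, 0.0541]
tool_rot: [-180.0, -0.0, 91.2]
force: [-1.3, 1.5, -0.1]
grip_width: 0.0005
grasp_force: 0.9
```

```bash
python3 st.py
```

```text
[-35.2  20.7  34.9 101.  -13.2  62.4   5.3] [0.5982 0.04   0.0541] [-1.3  1.5 -0.1] [ 0.13  0.26 -0.01] r 0.041 ang 91.8 yaw 91.2
[ 42.  42.  79. 136. 178. 198. 191. 164. 139. 130. 130. 131. 130. 130.]
```

Request:
arm_command:
  series: "0 2 0 0.05 255;0 2 0 0.05 255;0 2 0 0.05 255;0 2 0 0.05 255;0 0 0 0 255;0 0 0 0 255;0 0 0 0 255"

```text
time_s: 12.03
tool_pos: [0.6062, 0.0397, 0.0541]
tool_rot: [-180.0, -0.0, 79.7]
force: [-1.3, 1.7, 0.5]
grip_width: 0.0001
grasp_force: 1.1
```

```bash
python3 st.py
python3 - <<'E'
from h import *
s=cams.read_camera("scene");cv2.imwrite("pics/s7.png",s)
# head silhouette extent left of centre, earlier latched picture s6 for comparison
for f in("s5","s6","s7"):
    m=cv2.imread(f"pics/{f}.png").max(2);print(f,[int(np.argmax(m[195:225,x]>62)+195) for x in range(266,300,3)])
E
```

```text
[-36.3  22.1  36.8  99.9 -14.7  62.9  -5.1] [0.6062 0.0397 0.0541] [-1.3  1.7  0.5] [ 0.3   0.3  -0.01] r 0.0412 ang 80.6 yaw 79.7
[ 43.  44.  88. 149. 190. 203. 192. 164. 138. 130. 130. 131. 130. 131.]
s5 [195, 198, 205, 207, 210, 216, 211, 209, 208, 199, 195, 195]
s6 [195, 200, 207, 210, 212, 218, 212, 211, 209, 200, 195, 195]
s7 [195, 195, 206, 213, 210, 210, 210, 209, 208, 195, 205, 205]
```

The rim profile is back at its "out" level, so the head has jumped. I'll add one small margin push, then back off counter-clockwise and lift.

Request:
arm_command:
  series: "0 2 0 0.05 255;0 2 0 0.05 255;0 0 0 0 255;0 -2 0 -0.05 255;0 -4 0 -0.1 255;0 -4 0 -0.1 255;0 -4 0 -0.1 255;0 -4 0 -0.1 255;0 -4 0 -0.1 255;0 -4 0 -0.1 255;0 -4 0 -0.1 255;0 -4 0 -0.1 255;0 0 0 0 255;0 0 -15 0 255;0 0 -25 0 255;0 0 -25 0 255;0 0 -25 0 255;0 0 -15 0 255;0 0 0 0 255"

```text
time_s: 13.72
tool_pos: [0.5804, 0.035, 0.1632]
tool_rot: [179.6, 0.2, 122.4]
force: [0.7, -0.4, 1.0]
grip_width: 0.0005
grasp_force: 0.0
```

```bash
python3 st.py
python3 - <<'E'
from h import *
s=cams.read_camera("scene");cv2.imwrite("pics/s8.png",s)
for f in("s5","s6","s7","s8"):
    m=cv2.imread(f"pics/{f}.png").max(2);print(f,[int(np.argmax(m[195:225,x]>62)+195) for x in range(266,300,3)])
E
```

```text
[-33.3  11.4  31.1  97.1  -6.2  72.7  31.5] [0.5804 0.035  0.1632] [ 0.7 -0.4  1. ] [-0.09  0.02 -0.04] r 0.0408 ang 117.9 yaw 122.4
[ 38.  34.  37.  47.  56.  58.  54.  55.  82. 112. 127. 130. 129. 130.]
s5 [195, 198, 205, 207, 210, 216, 211, 209, 208, 199, 195, 195]
s6 [195, 200, 207, 210, 212, 218, 212, 211, 209, 200, 195, 195]
s7 [195, 195, 206, 213, 210, 210, 210, 209, 208, 195, 205, 205]
s8 [195, 198, 205, 208, 210, 216, 211, 209, 208, 199, 195, 195]
```

The head is out and turned back: its profile matches the initial one. Next I'll move over the reset button, and turn away so the gripper body clears the grease can.

Request:
arm_command:
  series: "15 6 0 0 255;27 11.5 0 0 255;27 11.5 0 0 255;27 11.5 0 0 255;27 11.5 0 0 255;27 11.5 0 0 255;27 11.5 0 0 255;20 8 0 0 255;13 6 0 0 255;0 0 0 -0.11 255;0 0 0 -0.11 255;0 0 0 -0.11 255;0 0 0 -0.11 255;0 0 0 -0.11 255;0 0 0 -0.11 255;0 0 0 0 255;0 0 0 0 255;0 0 0 0 255"

```text
time_s: 15.32
tool_pos: [0.5394, 0.2597, 0.1584]
tool_rot: [-179.9, -0.0, 160.2]
force: [-0.3, 0.5, -0.1]
grip_width: 0.0003
grasp_force: 0.0
```

Run:
```python
from h import *
o=telemetry.get_obs();w=cams.read_camera("wrist");cv2.imwrite("pics/w9.png",w);print(o["tool_pos"],o["tool_rot"])
C=cam("wrist",o);print(proj(C,(.543,.2605,.072)),proj(C,(.543,.2605,.062)))
m=(w.max(2)<60).astype(np.uint8);N,L,st,ce=cv2.connectedComponentsWithStats(m)
for i in range(1,N):
    if st[i,4]>100:print(st[i],ce[i],onplane(C,ce[i],.07))
f=w[120:260,180:330]
cv2.imwrite("pics/p9.png",cv2.resize(np.clip(f*1.5,0,255).astype(np.uint8),(600,560)))
```

```text
[0.53944136 0.25971555 0.15838678] [-1.79944512e+02 -2.39262745e-02  1.60154407e+02]
[254.8292165  188.86557592] [254.78730843 185.41862309]
[245 170  30  31 754] [259.27984085 184.76259947] [0.54143489 0.26509025 0.07      ]
[280 209  16  14 135] [288.12592593 215.44444444] [0.57643986 0.27947991 0.07      ]
[    0   230   512   117 25038] [251.34531512 295.52596054] [0.64231843 0.22138399 0.07      ]
[    0   312   512    72 12756] [231.36484791 365.86743493] [0.71418326 0.17363158 0.07      ]
```

View pics/p9.png

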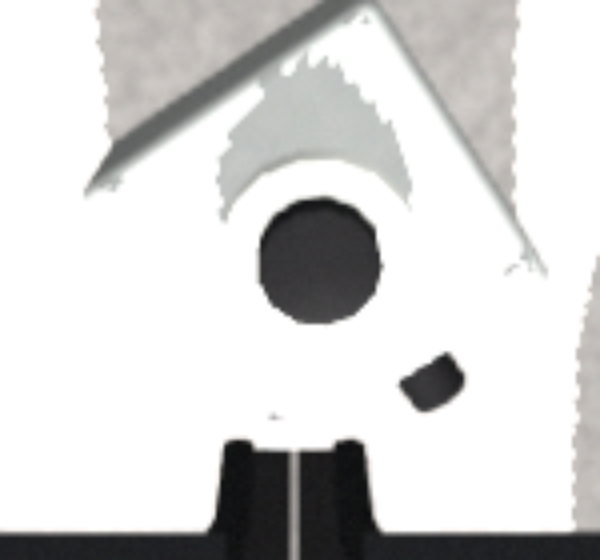

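The crop shows the plain round button centred in its collar at (320,260), i.e. wrist pixel (259,185). The tip centre line is at u≈253, so I'll shift about 5 mm along tool +y and descend.

Request:
arm_command:
  series: "-1 4.5 10 0 255;0 0 25 0 255;0 0 25 0 255;0 0 25 0 255;0 0 15 0 255;0 0 5 0 255;0 0 0 0 255;0 0 0 0 255"

```text
time_s: 16.03
tool_pos: [0.5424, 0.2645, 0.0544]
tool_rot: [180.0, 0.0, 160.3]
force: [-1.0, -0.4, 0.5]
grip_width: 0.0007
grasp_force: 0.0
```

Request:
arm_command:
  series: "0 0 3 0 255;0 0 2 0 255;0 0 1.5 0 255;0 0 1.5 0 255;0 0 0 0 255;0 0 0 0 255"

```text
time_s: 16.53
tool_pos: [0.542, 0.2643, 0.0462]
tool_rot: [180.0, 0.0, 160.4]
force: [0.8, 0.2, -0.2]
grip_width: 0.0004
grasp_force: 0.0
```

Request:
arm_command:
  series: "0 0 1 0 255;0 0 1 0 255;0 0 1 0 255;0 0 0 0 255;0 0 0 0 255"

```text
time_s: 16.95
tool_pos: [0.5421, 0.2643, 0.0433]
tool_rot: [180.0, 0.0, 160.4]
force: [0.1, 0.2, 2.5]
grip_width: 0.0004
grasp_force: 0.8
```

Contact. I'll press until the stop.

Request:
arm_command:
  series: "0 0 1.5 0 255;0 0 1.5 0 255;0 0 1.5 0 255;0 0 1 0 255;0 0 0 0 255;0 0 0 0 255"

```text
time_s: 17.45
tool_pos: [0.5421, 0.2644, 0.0379]
tool_rot: [180.0, 0.0, 160.4]
force: [-0.2, -0.3, 4.9]
grip_width: 0.0004
grasp_force: 2.3
```

Request:
arm_command:
  series: "0 0 0.7 0 255;0 0 0.5 0 255;0 0 0.5 0 255;0 0 0 0 255;0 0 0 0 255"

```text
time_s: 17.87
tool_pos: [0.5421, 0.2644, 0.0375]
tool_rot: [180.0, -0.0, 160.4]
force: [-3.9, -2.1, 12.8]
grip_width: 0.0006
grasp_force: 6.3
```

Hard stop: the button is fully in. I'll lift away.

Request:
arm_command:
  series: "0 0 -5 0 255;0 0 -15 0 255;0 0 -30 0 255;0 0 -30 0 255;0 0 -20 0 255;0 0 0 0 255;0 0 0 0 255;0 0 0 0 255;0 0 0 0 255"

```text
time_s: 18.62
tool_pos: [0.5408, 0.2638, 0.1339]
tool_rot: [-179.9, -0.1, 160.4]
force: [-0.2, 0.4, 0.6]
grip_width: 0.0005
grasp_force: 0.0
```

Run:
```python
from h import *
from cell import env
s=cams.read_camera("scene");cv2.imwrite("pics/s10.png",s)
for f in("s5","s10"):
    m=cv2.imread(f"pics/{f}.png").max(2);print(f,[int(np.argmax(m[195:225,x]>62)+195) for x in range(266,300,3)])
d=cv2.absdiff(cv2.imread("pics/scene0.png"),s).max(2);ys,xs=np.where(d>60)
o=telemetry.get_obs();print(o["tool_pos"],o["force"],len(xs),xs.min(),xs.max(),ys.min(),ys.max())
w=cams.read_camera("wrist");C=cam("wrist",telemetry.get_obs())
N,L,st,ce=cv2.connectedComponentsWithStats((w.max(2)<60).astype(np.uint8));print([(st[i].tolist()) for i in range(1,N) if 300<st[i,4]<2000])
print(env.sign_off())
```

```text
s5 [195, 198, 205, 207, 210, 216, 211, 209, 208, 199, 195, 195]
s10 [195, 198, 205, 208, 210, 216, 212, 209, 208, 199, 195, 195]
[0.54087581 0.26378726 0.13397912] [-0.97504849  0.68835677 -0.67815722] 3289 158 421 0 131
[[239, 177, 33, 34, 892]]
the job is handed in; nothing more can be done
None
```

The stop was pressed to its hard stop and latched, twisted clockwise until it jumped out, and turned back; the reset was then pressed fully in and released, and the job was handed in at about 19 s (no verdict was returned).

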